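# Swing the test bar into line and lock it in the holding fixture

## Robot

A 7-joint arm with a two-finger parallel gripper is mounted at the origin on a cart in front of the work surface, level with it; the furniture and walls round the work are solid. World frame = base frame: x ahead of the robot, y to its left, z up, the work surface at z = 0. Lengths are in m, angles in rad, forces in N, time in s.
With the tool pointing down it reaches from about 0.425 to 0.925 m from the base axis. Payload 6.8 kg.
Tool frame: the origin (TCP) lies at the very end of the fingers, on their centre line; the grasp point (between the pads) lies 19 mm behind it; z points along the fingers, y is the line along which they close (so a half turn about z gives the same grasp; the last joint's range is limited). The gripper opens to 85 mm and grips with 20 to 120 N. Pads are 22 mm wide; open, the fingers measure 114 mm over their backs; the gripper's body (76 mm by 85 mm) begins 54 mm behind the grasp point. The pads swing forward as they close: fully open they stand 13 mm farther back than shut.
Start: joints at [-1.233, 0.477, 0.022, 1.555, -0.011, 1.109, -0.083], TCP at [0.291, 0.609, 0.231] pointing down, gripper open.
Joint ranges: [-2.96, 2.96], [-0.34, 2.1], [-1.41, 1.46], [0.24, 2.44], [-1.37, 4.51], [0.17, 1.92], [-2.96, 2.96]. Speed limits (rad/s): [2.39, 2.39, 3.14, 3.14, 3.14, 3.14, 3.14].

## Interface

Orientations are given as a unit quaternion [w, x, y, z].
In Python, from station import bot gives the robot as it stands.
- The arm moves only by the tool apply_moves, never from a script. Its argument "deltas" is a list of rows, each a list of 3 entries, a list of its own where there are three numbers: the closure, from 0 (fully open) to 1 (shut), then the shift along the tool's x, y, z in units of 0.2 m (1.0 is 0.2 m), then the turn about the tool's z in units of 2 pi rad (1.0 is 2 pi rad). A call has 1 to 12 rows; each row is the pose to reach, as a shift and turn from the pose commanded when the call began, along the tool's axes at that moment, turning the shorter way round; what a row does not reach only later rows make up. A row lasts 1/10 s, in which the tool goes at most 50 mm and 8.59 degrees, less where a joint would pass 70% of its speed; a pose out of reach is approached as far as the arm can. A call with a number of a shift or a turn outside -1 to 1 is refused whole. A call with a gripper value outside its range is refused whole. The fingers move at their own pace and stop on an object; "squeeze" is the grip in N (left out, the last holds). Time passes only in rows, so rows that repeat a pose let the fingers close. It gives the time, the measured TCP pose, the force, the opening and the grip force at its end, in the units of the state.
- bot.get_obs(): the state, without advancing time (a new reading comes with each control period).
- bot.read_camera(name): name is "scene" or "top" or "wrist"; returns a dict with "color" (400x640x3 uint8, red, green, blue), "intrinsics" (3x3 intrinsics, pixels), "k1" (the pictures are not rectified: a ray, as slopes to the right and down, at radius r is drawn at 1 + k1 r^2 times it, then the intrinsics apply), "pose" (4x4, takes a point from camera to world coordinates); the wrist camera has in their place "hand_eye" (4x4, takes a point from camera to tool coordinates, whose origin is the TCP and whose axes are the flange's). Camera axes: x right, y down, z forward; pixel columns grow to the right and rows downward; lengths in m; the calibration is good to about 2 mm. A picture is of the moment at which its call begins: read the wrist's pose just before it. There is no depth.
- bot.hand_in(): hands the job in; it is judged then, once.
Trained networks look in a picture, given as the dict that the camera call returned (one of the last four; its "shot" number tells which), for a name from the list of things; names that differ only in an ending like _2 or _b are one class to them, and where a whole thing is asked for, a point or a joint stands for the part that bears it (a point fixed in the world has none). Each returns a list of dicts, best first, with "confidence" (0 to 1); they miss things now and then, are a little off and sometimes report something else, mostly with a low value. They report only what shows in the picture. A call takes as long as a camera call. They do not tell look-alikes from the thing itself.
- bot.look_for(picture, target): "point" ([x, y, z] in m, in world coordinates, good to about 4 mm: the middle of the surface that is visible of it).
The state is a dict: "t": time; "q": joint angles; "joint_vel": joint speeds; "joint_torque": joint torques, N m; "eef_pos": TCP position; "tool_rot": TCP orientation; "contact_force": force on the tool from outside, world axes, zero at the start; "torque": the same for the moment, N m; "gripper_width": opening from 0.0 (shut) to 1.0 (fully open); "grasp_force": force on a finger pad.
Only numpy, scipy, OpenCV 4.12 (cv2) and the standard library are available. Lean on these libraries where they do the work, as an engineer would, in place of code of your own. Each camera call takes 0.05 s, during which the arm holds its last target. There are 200 camera calls.

## Task

Get the metal test bar ready in the holding fixture: swing its free end round, with its other end held by the round post, until the bar lies flush along the fence. Then lift the lockout collar on the leaning lever, push the lever through the blocked part of its gate to the upright position and let the collar drop into the far notch, so that the hook locks the bar in. Do not disturb the things standing around.

Things in the scene. Friction and masses are not known exactly. Their poses are not given: they have to be found in the camera images.
- fixture: Holding fixture: fixed grey plate 230 x 240 x 10 mm, x = -120 to +110 mm. Origin: underside of the plate (plate top z = 10 mm). Axes: x away from the robot, y along the fence, z up; it may be turned. The fence is a steel strip 24 mm high over the plate; its front face is the plane x = 0, from y = -12 to +85 mm. The bar belongs on its -x side.
- hook (a joint): Height in m of the dark steel hook over its closed position. It spans y = 4 to 24 mm of the fixture, reaches over the fence to x = -41 mm, top 95 mm over the bench when open (0.013 to 0.017), then 4 mm or more above the bar. The lever moves it: locked is about 0, its lip then in front of the bar with 3 mm to spare. A bar out of line blocks it and so the lever.
- post (a point): Middle of the round steel post that holds the bar's one end: diameter 18 mm, top 50 mm over the bench. At x = -41, y = -78 mm of the fixture: a bar in line has 2 mm to spare between the post and the fence's plane.
- home (a point): Where the bar's centre is when the bar is in line: x = -15, y = 0, z = 25 mm of the fixture. Axes as the fixture's; the bar's long axis must lie along its y.
- bar_center (a point): Centre (half-way up) of the loose bare-aluminium bar 200 x 30 x 30 mm, 0.3 to 0.6 kg, lying on the plate. y is its long axis. Its -y end stands just behind the post (0 to 20 mm off it); its +y end is swung out towards the robot by 20 to 33 degrees. It slides on the plate with a few newtons.
- collar_bar (a point): Centre of the lockout collar's black cross bar, 26 (x) x 96 (y) x 22 mm (z), on the lever, 118 mm from its pivot when down; z along the lever to its tip, y along the hinge. Pinch it across x, the tool in line with the lever. The lever's cap above, 18 mm wide, ends 39 mm above this point (collar down). Below is a 21 mm sleeve; the gate plates reach 79 mm from the pivot.
- lever_pivot (a point): Pivot of the lever, at x = 50, y = -45, z = 55 mm of the fixture; axes as the fixture's. The lever swings about its y axis.
- lever (a joint): Lever angle in rad: 0 exactly upright, negative leans towards the robot (-x of the fixture); limits -0.64 and +0.13. It starts at -0.60 to -0.46. With the collar down the gate stops it at -0.42; the far notch takes the collar from +0.03 to +0.13, middle 0.08: this is the locked, upright position. It stays where it is left; swinging takes about 0.4 N m (4 N at the cross bar).
- collar (a joint): How far the collar is raised along the lever, in m: 0 down, 0.018 highest. A spring of 4 to 8 N pulls it down. It passes the gate when raised by 12 mm or more, and has to be held up until the lever is at 0.03 or more.
- bottle: Plastic reagent bottle with a blue cap, 68 mm wide, 150 mm high, loose, beside the fixture to the right. Origin under its centre. To be left alone.
- beaker: Glass beaker, 74 mm wide, 84 mm high, loose, to the left of the fixture. Origin under its centre. To be left alone.
- timer: White laboratory timer 64 x 64 x 20 mm, loose, lying to the left of the fixture. Origin under its centre. To be left alone.
Mind the look-alikes: they are no part of the job. Of the things shaped like the part that bears bar_center, the aluminium one is meant.

How it is judged:
On the way, in this order (a step that is already met when the one before it is completed fails the run):
1. the bar lies flush along the fence while the lever still leans (x of bar_center in the frame of home between -0.004 and 0.004 m and y of bar_center in the frame of home between -0.015 and 0.015 m and z of bar_center in the frame of home below 0.004 m and angle between the y axis of bar_center and the y axis of home, either way round below 0.025 rad and value of joint lever below -0.38 rad and value of joint collar below 0.005 m), for 0.2 s.
2. the collar is raised while the lever still leans (value of joint collar above 0.009 m and value of joint lever below -0.38 rad), for 0.05 s.
3. the lever has been pushed through the gate to upright (value of joint lever above 0.015 rad), for 0.05 s.
At the end, for the whole second after the job is handed in: The bar lies along the fence (centre within 4 mm of home across and 15 mm along the fence, not raised, in line within 1.4 degrees) with the lever at rest; the lever is pushed through to upright (above 0.015 rad) and the collar is down in the far notch (raised by less than 4 mm) (x of bar_center in the frame of home between -0.004 and 0.004 m and y of bar_center in the frame of home between -0.015 and 0.015 m and z of bar_center in the frame of home below 0.004 m and angle between the y axis of bar_center and the y axis of home, either way round below 0.025 rad and value of joint lever above 0.015 rad and value of joint collar below 0.004 m and velocity of joint lever below 0.05 rad/s); the robot touches nothing.
It fails at once if the bottle is pushed by more than 25 mm or tipped (distance of bottle from where it was at the start of the episode above 0.025 m or angle between bottle's own z axis and vertical above 0.35 rad).
It fails at once if the beaker is pushed by more than 25 mm or tipped (distance of beaker from where it was at the start of the episode above 0.025 m or angle between beaker's own z axis and vertical above 0.35 rad).
It fails at once if the timer is pushed by more than 25 mm or tipped (distance of timer from where it was at the start of the episode above 0.025 m or angle between timer's own z axis and vertical above 0.35 rad).
It also fails if it takes over 54 s, if anything falls off the work surface, if the arm or the gripper's body presses on something with over 40 N, if the wrist force passes 120 N, or if a joint passes its speed limit or range.

## Working session

There is one attempt and no reset: what is moved stays moved. The work goes in short steps, Python scripts to look and compute and a tool call to move; the robot and the scene stay as the last step left them, time stands still between calls to the robot, and variables do not carry over. Pictures are saved under pics/ and viewed, at most 10 in all, crops included, and the job is handed in when it is done.

Besides the shell and the picture viewer there is one more tool, called after "Call:" as a command line: name --argument value ..., lists and objects as JSON in quotes. apply_moves: Moves the arm, as the interface text tells. Its arguments: {"type":"object","properties":{"deltas":{"type":"array","items":{"type":"array"}},"squeeze":{"type":"number"}},"required":["deltas"]}

```bash
mkdir -p pics; ls; python3 - <<'E'
from station import bot
import cv2
o=bot.get_obs(); print(o['t'],o['eef_pos'],o['tool_rot'],o['gripper_width'])
for n in ['scene','top']:
    p=bot.read_camera(n); cv2.imwrite(f'pics/{n}0.png',p['color'][:,:,::-1])
    print(n,p['k1'],p['intrinsics'].tolist() if hasattr(p['intrinsics'],'tolist') else p['intrinsics'],p['pose'])
    for t in ['fixture','hook','post','bar_center','collar_bar','lever_pivot','bottle','beaker','timer']:
        try: print(t,[(([round(float(v),4) for v in d['point']]),round(d['confidence'],2)) for d in bot.look_for(p,t)])
        except Exception as e: print(t,e)
E
```

```text
pics
0.0 [0.29079992 0.60850784 0.23033857] [-1.35299873e-04  2.21045114e-01  9.75263180e-01 -8.76840236e-04] 1.000910382502834
scene -0.08206019865348328 [[428.54494985034376, 0.0, 319.84791991061854], [0.0, 428.54494985034376, 202.52273971694973], [0.0, 0.0, 1.0]] [[ 0.67061485 -0.35036096  0.65385237 -0.27410965]
 [-0.74174588 -0.30551594  0.59705365 -0.6985824 ]
 [-0.00942197 -0.88538535 -0.46476232  0.72359824]
 [ 0.          0.          0.          1.        ]]
fixture [([0.5504, 0.0632, 0.0129], 0.61)]
hook [([0.5529, 0.1259, 0.082], 0.48)]
post [([0.5484, 0.0698, 0.0121], 0.59)]
bar_center [([0.5101, -0.1712, 0.031], 0.7), ([0.5243, 0.1154, 0.0377], 0.59)]
collar_bar [([0.5427, 0.0555, 0.1588], 0.58), ([0.525, 0.1164, 0.0343], 0.3)]
lever_pivot [([0.5501, 0.0633, 0.0115], 0.58)]
bottle [([0.5263, 0.1161, 0.0394], 0.58)]
beaker [([0.5875, 0.393, 0.0602], 0.84), ([0.5417, 0.0606, 0.1561], 0.31)]
timer [([0.4135, 0.4053, 0.0127], 0.53)]
top -0.10993812517867177 [[430.94567726814125, 0.0, 323.255224883898], [0.0, 430.94567726814125, 203.65698003646455], [0.0, 0.0, 1.0]] [[-1.16301616e-02 -9.93915056e-01  1.09533557e-01  3.75773763e-01]
 [-9.99930258e-01  1.17851741e-02  7.67905996e-04  4.99063552e-02]
 [-2.05410537e-03 -1.09516987e-01 -9.93982802e-01  1.55547840e+00]
 [ 0.00000000e+00  0.00000000e+00  0.00000000e+00  1.00000000e+00]]
fixture [([0.5709, 0.1078, 0.0112], 0.64)]
hook [([0.5993, 0.1235, 0.0959], 0.68), ([0.6545, -0.2937, 0.1127], 0.51), ([0.5672, 0.1098, 0.0087], 0.48)]
post [([0.5663, 0.1075, 0.0099], 0.81), ([0.6549, -0.2942, 0.111], 0.43)]
bar_center [([0.5257, 0.1422, 0.0391], 0.87), ([0.5257, -0.1566, 0.0289], 0.77)]
collar_bar []
lever_pivot [([0.5693, 0.1107, 0.0124], 0.96)]
bottle [([0.6538, -0.2972, 0.1119], 0.71)]
beaker [([0.5992, 0.4092, 0.0419], 0.79)]
timer [([0.4171, 0.41, 0.017], 0.78)]
```

View pics/scene0.png

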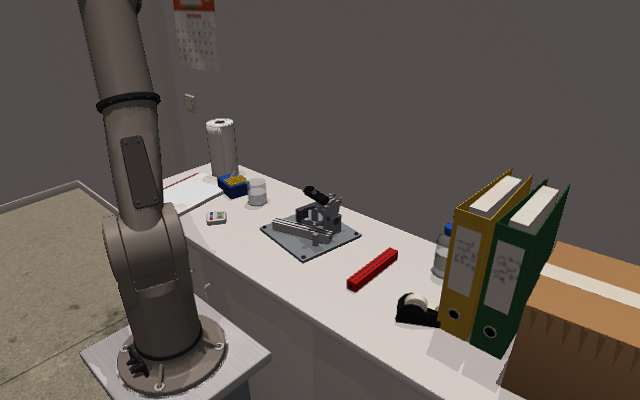

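```bash
python3 - <<'E'
import cv2
i=cv2.imread('pics/top0.png')[60:260,200:460]
cv2.imwrite('pics/topc.png',cv2.resize(i,None,fx=3,fy=3,interpolation=cv2.INTER_CUBIC))
E
```

```text
(no output)
```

View pics/topc.png

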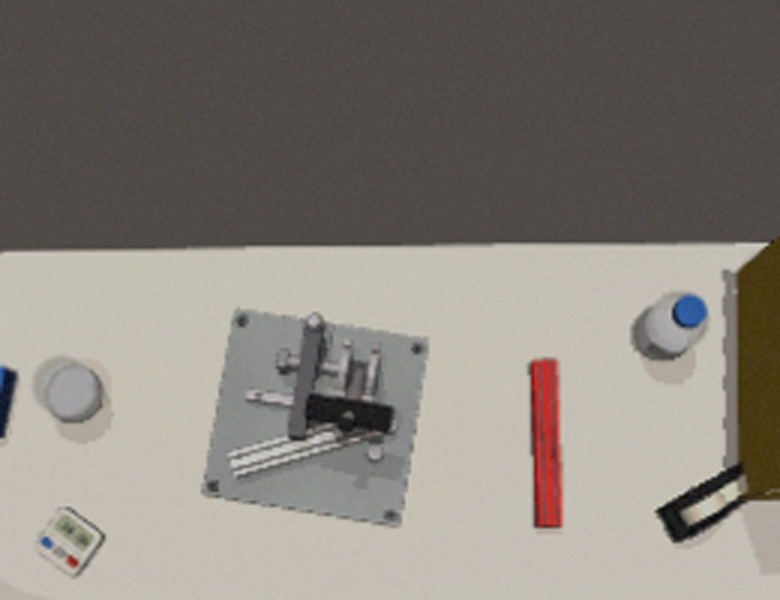

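The aluminium bar lies on the grey plate (crop px about (310,445)). The look-alike is the red bar at crop px (545,440), off the fixture. I choose the aluminium one on the plate. The cross bar is at crop px (350,412), and the plate corners are (236,308), (428,338), (397,527) and (203,496).

```bash
cat > h.py <<'E'
from station import bot
import numpy as np, cv2, json
from scipy.optimize import least_squares
from scipy.spatial.transform import Rotation as R
def cam(p,obs=None):
    T=np.array(p['pose']) if 'pose' in p else None
    if T is None:
        W=np.eye(4); q=obs['tool_rot']; W[:3,:3]=R.from_quat(np.r_[q[1:],q[0]]).as_matrix(); W[:3,3]=obs['eef_pos']
        T=W@np.array(p['hand_eye'])
    return np.array(p['intrinsics']),p['k1'],T
def proj(c,P):
    K,k1,T=c; X=(np.atleast_2d(P)-T[:3,3])@T[:3,:3]
    s=X[:,:2]/X[:,2:]; s=s*(1+k1*(s**2).sum(1,keepdims=True)); return s@K[:2,:2].T+K[:2,2]
def pix2(c,uv,z):
    K,k1,T=c; d=(np.array(uv)-K[:2,2])/K[0,0]; s=d.copy()
    for _ in range(20): s=d/(1+k1*(s@s))
    r=T[:3,:3]@np.r_[s,1]; return T[:3,3]+r*(z-T[2,3])/r[2]
def fx(f,P): # fixture->world, f=(x,y,yaw)
    P=np.atleast_2d(np.array(P,float)); c,s=np.cos(f[2]),np.sin(f[2])
    return np.c_[f[0]+c*P[:,0]-s*P[:,1], f[1]+s*P[:,0]+c*P[:,1], P[:,2]]
def inv(f,P):
    d=np.array(P)[:2]-f[:2]; c,s=np.cos(f[2]),np.sin(f[2]); return np.array([c*d[0]+s*d[1],-s*d[0]+c*d[1]])
def go(P,yaw): # deltas of world target; yaw = world angle of tool y axis
    o=bot.get_obs(); q=o['tool_rot']; M=R.from_quat(np.r_[q[1:],q[0]]).as_matrix()
    d=M.T@(np.array(P)-o['eef_pos'])/0.2; a=np.arctan2(M[1,1],M[0,1])
    t=-(yaw-a); t=(t+np.pi)%(2*np.pi)-np.pi
    return [[round(float(v),3) for v in d],round(t/(2*np.pi),4)]
C=[[.11,.12,.01],[.11,-.12,.01],[-.12,-.12,.01],[-.12,.12,.01]]
E
python3 - <<'E'
from h import *
p=bot.read_camera('top'); c=cam(p)
uv=np.array([[236,308],[428,338],[397,527],[203,496]])/3+[200,60]-1/3
r=least_squares(lambda f:(proj(c,fx(f,C))-uv).ravel(),[.58,.1,-.15])
f=r.x; print('fixture',f,r.fun.round(2)); json.dump(list(f),open('f.json','w'))
for n,P in dict(post=[-.041,-.078,.05],home=[-.015,0,.025],pivot=[.05,-.045,.055],hook=[-.01,.014,.095]).items(): print(n,fx(f,[P])[0].round(4),((proj(c,fx(f,[P]))[0]-[200,60])*3).round())
for u in [(229,452),(236,477),(350,412)]:
    z=.04 if u[0]<300 else .165
    w=pix2(c,np.array(u)/3+[200,60],z); print(u,w.round(4),inv(f,w).round(4))
P=fx(f,[-.14,.06,.33])[0]; print(P,go(P,f[2]))
E
```

```text
fixture [ 0.57060693  0.11619929 -0.17189429] [-0.57  0.14  0.33  0.4   0.73 -0.08 -0.5  -0.46]
post [0.5169 0.0464 0.05  ] [374. 452.]
home [0.5558 0.1188 0.025 ] [313. 422.]
pivot [0.6122 0.0633 0.055 ] [359. 371.]
hook [0.5631 0.1317 0.095 ] [299. 409.]
(229, 452) [0.5198 0.2173 0.04  ] [-0.0674  0.0909]
(236, 477) [0.4902 0.2091 0.04  ] [-0.0951  0.0777]
(350, 412) [0.5499 0.0722 0.165 ] [-0.0128 -0.0469]
[0.44293312 0.1992619  0.33      ] [[-1.569, -1.521, -0.494], np.float64(0.2064)]
```

Call:
apply_moves --deltas '[[1,[-0.9,-0.9,-0.4],0.206],[1,[-0.9,-0.9,-0.4],0.206],[1,[-0.9,-0.9,-0.4],0.206],[1,[-0.9,-0.9,-0.4],0.206],[1,[-0.9,-0.9,-0.4],0.206],[1,[-0.9,-0.9,-0.4],0.206],[1,[-0.9,-0.9,-0.4],0.206],[1,[-0.9,-0.9,-0.4],0.206],[1,[-0.9,-0.9,-0.4],0.206]]' --squeeze 60

```text
t: 1.95
eef_pos: [0.3759, 0.3688, 0.3117]
tool_rot: [-0.0, 0.766, 0.643, 0.0]
contact_force: [1.0, 0.7, -0.4]
gripper_width: -0.0
grasp_force: 0.0
```

```bash
python3 - <<'E'
from h import *
f=json.load(open('f.json')); P=fx(f,[-.14,.06,.33])[0]; print(bot.get_obs()['eef_pos'],go(P,f[2]))
print(np.array(bot.read_camera('wrist')['hand_eye']).round(3))
E
```

```text
[0.37594823 0.36882351 0.31167693] [[-0.776, 0.478, -0.092], np.float64(-0.0005)]
[[-0.001 -0.959 -0.283  0.073]
 [ 1.    -0.001 -0.001  0.001]
 [ 0.    -0.283  0.959 -0.142]
 [ 0.     0.     0.     1.   ]]
```

Call:
apply_moves --deltas '[[1,[-0.78,0.48,-0.09],0],[1,[-0.78,0.48,-0.09],0],[1,[-0.78,0.48,-0.09],0],[1,[-0.78,0.48,-0.09],0],[1,[-0.78,0.48,-0.09],0],[1,[-0.78,0.48,-0.09],0]]'

```text
t: 2.6
eef_pos: [0.4443, 0.1988, 0.3295]
tool_rot: [-0.0, 0.764, 0.645, 0.0]
contact_force: [-0.2, 0.3, -0.8]
gripper_width: 0.002
grasp_force: 0.0
```

```bash
python3 - <<'E'
from h import *
f=json.load(open('f.json')); o=bot.get_obs(); p=bot.read_camera('wrist'); c=cam(p,o)
im=p['color'][:,:,::-1].copy(); cv2.imwrite('pics/w1.png',im); json.dump([c[0].tolist(),c[1],c[2].tolist()],open('c1.json','w'))
im=cv2.resize(im,None,fx=1.25,fy=1.25)
for q in proj(c,fx(f,C+[[-.041,-.078,.05],[0,-.012,.034],[0,.085,.034],[.05,-.045,.055]])): cv2.circle(im,tuple(int(v) for v in q*1.25),3,(0,0,255),1)
cv2.imwrite('pics/w1o.png',im)
print(o['t'],o['eef_pos'],inv(f,o['eef_pos']))
for t in ['bar_center','collar_bar','hook']: print(t,[(inv(f,d['point']).round(4),d['point'][2],d['confidence']) for d in bot.look_for(p,t)])
E
```

```text
2.6 [0.44432192 0.19880692 0.32952826] [-0.13855385  0.05978928]
bar_center [(array([-0.0462,  0.0091]), 0.0364, 0.78), (array([ 0.0402, -0.2556]), 0.0274, 0.6), (array([-0.0126, -0.0273]), 0.1668, 0.54), (array([0.0243, 0.0159]), 0.0934, 0.46)]
collar_bar [(array([-0.0133, -0.0205]), 0.1663, 0.85), (array([-0.0035,  0.0142]), 0.0113, 0.3)]
hook [(array([0.0214, 0.0165]), 0.0941, 0.68), (array([-0.0465,  0.0084]), 0.0406, 0.37)]
```

View pics/w1o.png

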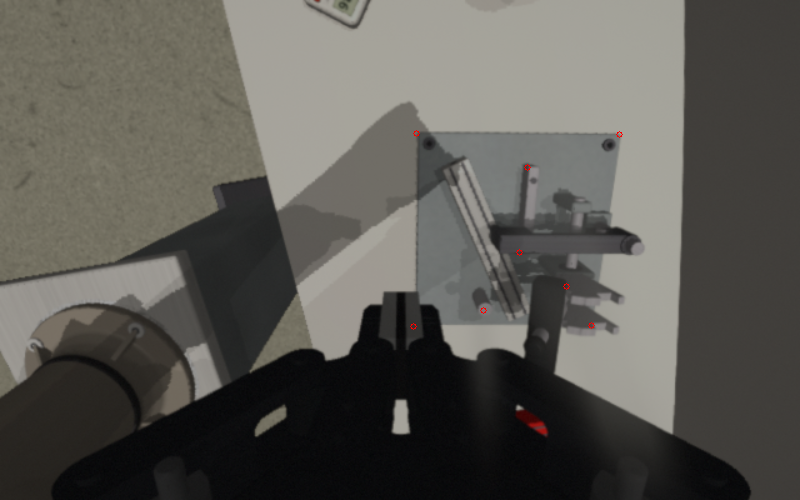

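```bash
python3 - <<'E'
from h import *
f=json.load(open('f.json')); c=json.load(open('c1.json')); c=(np.array(c[0]),c[1],np.array(c[2]))
for u in [(443,168),(465,158),(507,319),(525,312)]: print(inv(f,pix2(c,np.array(u)/1.25,.04)).round(4))
for u in [(529,288),(566,288)]: print('xb',inv(f,pix2(c,np.array(u)/1.25,.17)).round(4))
# collar cross-bar for lever angles
pts=[]
for a in (-.46,-.5,-.55,-.6):
    P=[.05+.118*np.sin(a),-.045,.055+.118*np.cos(a)]; print(a,np.round(P,3),(proj(c,fx(f,[[P[0],.003,P[2]],[P[0],-.093,P[2]]]))*1.25).round())
P=fx(f,[-.135,.075,.15])[0]; print(go(P,f[2]))
E
```

```text
[-0.0922  0.0848]
[-0.0691  0.0954]
[-0.0098 -0.094 ]
[ 0.0111 -0.0848]
xb [-0.0325  0.0022]
xb [-0.0019  0.0022]
-0.46 [-0.002 -0.045  0.161] [[561. 283.]
 [549. 380.]]
-0.5 [-0.007 -0.045  0.159] [[555. 282.]
 [543. 379.]]
-0.55 [-0.012 -0.045  0.156] [[548. 280.]
 [537. 377.]]
-0.6 [-0.017 -0.045  0.152] [[541. 279.]
 [530. 375.]]
[[0.068, 0.024, 0.895], np.float64(0.0009)]
```

Call:
apply_moves --deltas '[[1,[0.065,0.02,0.25],0],[1,[0.065,0.02,0.5],0],[1,[0.065,0.02,0.75],0],[1,[0.065,0.02,1.0],0],[1,[0.065,0.02,1.0],0],[1,[0.065,0.02,1.0],0]]'

```text
t: 3.4
eef_pos: [0.45, 0.2116, 0.1294]
tool_rot: [0.0, 0.764, 0.645, -0.001]
contact_force: [0.7, 0.9, 1.2]
gripper_width: -0.0
grasp_force: 0.0
```

Call:
apply_moves --deltas '[[1,[0,0,0.25],0],[1,[0,0,0.5],0],[1,[0,0,0.52],0],[1,[0,0,0.52],0],[1,[0,0.06,0.52],0],[1,[0,0.12,0.52],0],[1,[0,0.17,0.52],0],[1,[0,0.21,0.52],0],[1,[0,0.25,0.52],0],[1,[0,0.25,0.52],0]]'

```text
t: 4.4
eef_pos: [0.5011, 0.2024, 0.0255]
tool_rot: [0.0, 0.765, 0.644, 0.001]
contact_force: [0.2, -0.2, -0.4]
gripper_width: -0.001
grasp_force: 0.0
```

```bash
python3 - <<'E'
from h import *
f=json.load(open('f.json')); o=bot.get_obs(); print(o['t'],o['eef_pos'],inv(f,o['eef_pos']),o['contact_force'],go(o['eef_pos'],f[2]))
E
```

```text
4.4 [0.50111516 0.20243965 0.02553922] [-0.08321897  0.0730829 ] [ 0.15025923 -0.23779889 -0.43132514] [[0.0, 0.0, 0.0], np.float64(0.0002)]
```

Call:
apply_moves --deltas '[[1,[0,0.03,0],0],[1,[0,0.06,0],0],[1,[0,0.09,0],0],[1,[0,0.11,0],0],[1,[0,0.13,0],0],[1,[0,0.15,0],0],[1,[0,0.15,0],0]]'

```text
t: 5.1
eef_pos: [0.53, 0.1974, 0.0254]
tool_rot: [0.0, 0.765, 0.645, 0.0]
contact_force: [-0.7, 0.0, 0.5]
gripper_width: -0.001
grasp_force: 0.0
```

```bash
python3 - <<'E'
from h import *
f=json.load(open('f.json')); o=bot.get_obs(); p=bot.read_camera('wrist'); c=cam(p,o)
im=p['color'][:,:,::-1]; cv2.imwrite('pics/w2.png',cv2.resize(im,None,fx=1.25,fy=1.25)); json.dump([c[0].tolist(),c[1],c[2].tolist()],open('c2.json','w'))
print(o['t'],o['eef_pos'],inv(f,o['eef_pos']),o['contact_force'])
E
```

```text
5.1 [0.52998903 0.19744835 0.02539561] [-0.05391687  0.073104  ] [-0.69752649  0.01738931  0.51843252]
```

View pics/w2.png

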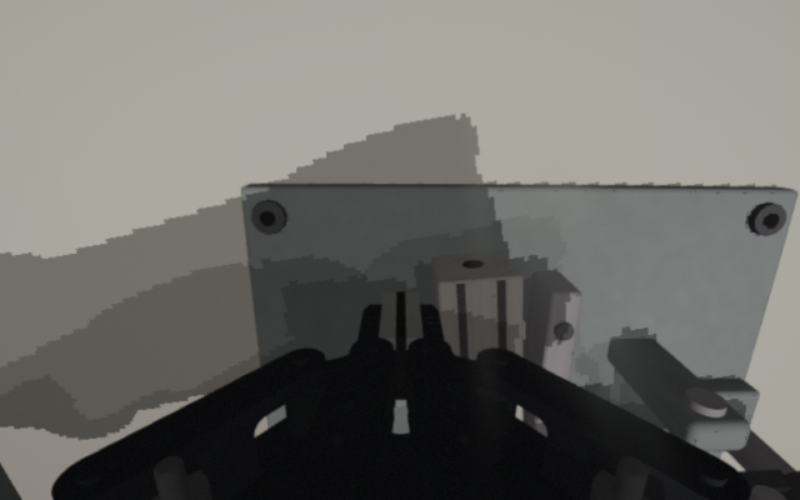

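The bar's end shows at px (435–522, 280) beside the fence at (528–580), nearly in line. I'll push on gently to contact.

Call:
apply_moves --deltas '[[1,[0,0.01,0],0],[1,[0,0.02,0],0],[1,[0,0.03,0],0],[1,[0,0.03,0],0]]'

```text
t: 5.55
eef_pos: [0.5354, 0.1968, 0.0253]
tool_rot: [0.0, 0.764, 0.645, 0.0]
contact_force: [-0.3, 1.6, -0.3]
gripper_width: 0.001
grasp_force: 0.3
```

```bash
python3 - <<'E'
from h import *
f=json.load(open('f.json')); c=json.load(open('c2.json')); c=(np.array(c[0]),c[1],np.array(c[2]))
for u in [(437,284),(522,278),(440,350),(524,345)]: print(inv(f,pix2(c,np.array(u)/1.25,.04)).round(4))
for u in [(545,293),(580,292),(541,360)]: print('fence',inv(f,pix2(c,np.array(u)/1.25,.034)).round(4))
o=bot.get_obs(); print(o['t'],inv(f,o['eef_pos']),o['contact_force'])
E
```

```text
[-0.0404  0.0921]
[-0.0113  0.0943]
[-0.0386  0.0663]
[-0.0082  0.0682]
fence [-0.0004  0.086 ]
fence [0.0124 0.0863]
fence [0.0011 0.058 ]
5.55 [-0.04850372  0.07335951] [-0.33967137  1.56835234 -0.25024043]
```

Call:
apply_moves --deltas '[[1,[0,0.008,0],0],[1,[0,0.016,0],0],[1,[0,0.02,0],0],[1,[0,0.02,0],0]]'

```text
t: 5.95
eef_pos: [0.5391, 0.1962, 0.0253]
tool_rot: [-0.0, 0.764, 0.645, 0.0]
contact_force: [-1.1, 1.7, -0.4]
gripper_width: 0.006
grasp_force: 0.7
```

Call:
apply_moves --deltas '[[1,[0,0.005,0],0],[1,[0,0.008,0],0],[1,[0,0.008,0],0]]'

```text
t: 6.25
eef_pos: [0.5406, 0.1958, 0.0253]
tool_rot: [-0.0, 0.764, 0.645, 0.0]
contact_force: [-2.0, 1.3, 0.4]
gripper_width: -0.002
grasp_force: 0.8
```

Call:
apply_moves --deltas '[[1,[0,0.005,0],0],[1,[0,0.01,0],0],[1,[0,0.01,0],0]]'

```text
t: 6.55
eef_pos: [0.5415, 0.1958, 0.0252]
tool_rot: [-0.001, 0.764, 0.645, -0.001]
contact_force: [-5.3, 1.8, 3.2]
gripper_width: -0.001
grasp_force: 2.7
```

Call:
apply_moves --deltas '[[1,[0,0.005,0],0],[1,[0,0.01,0],0],[1,[0,0.01,0],0]]'

```text
t: 6.85
eef_pos: [0.5416, 0.1957, 0.0251]
tool_rot: [-0.002, 0.764, 0.645, -0.002]
contact_force: [-10.2, 3.2, 7.8]
gripper_width: 0.001
grasp_force: 5.3
```

Fence contact. Back off, rise and check.

Call:
apply_moves --deltas '[[1,[0,-0.03,0],0],[1,[0,-0.2,0],0],[1,[0,-0.4,-0.1],0],[1,[0,-0.45,-0.35],0],[1,[0,-0.45,-0.6],0],[1,[0,-0.45,-0.85],0],[0.3,[0,-0.4,-1.0],0],[0.3,[0,-0.4,-1.0],0],[0.3,[0,-0.4,-1.0],0]]'

```text
t: 7.75
eef_pos: [0.4665, 0.2083, 0.2259]
tool_rot: [0.0, 0.765, 0.644, 0.001]
contact_force: [-1.1, -0.8, -0.2]
gripper_width: 0.506
grasp_force: 0.0
```

Call:
apply_moves --deltas '[[0.3,[-0.1,0.2,-0.25],0],[0.3,[-0.1,0.2,-0.5],0],[0.3,[-0.1,0.2,-0.5],0],[0.3,[-0.1,0.2,-0.5],0],[0.3,[-0.1,0.2,-0.5],0]]'

```text
t: 8.25
eef_pos: [0.5006, 0.1821, 0.3232]
tool_rot: [-0.0, 0.764, 0.645, -0.001]
contact_force: [-0.1, -0.5, -0.5]
gripper_width: 0.698
grasp_force: 0.0
```

```bash
python3 - <<'E'
from h import *
f=json.load(open('f.json')); o=bot.get_obs(); p=bot.read_camera('wrist'); c=cam(p,o)
im=p['color'][:,:,::-1]; json.dump([c[0].tolist(),c[1],c[2].tolist()],open('c3.json','w'))
q=proj(c,fx(f,C)); x0,y0=np.maximum(q.min(0).astype(int)-10,0); im=im[y0:y0+200,x0:x0+260]
im=cv2.resize(im,None,fx=3,fy=3,interpolation=cv2.INTER_CUBIC)
b=[[-.03,.1,.04],[0,.1,.04],[-.03,-.1,.04],[0,-.1,.04],[-.041,-.078,.05]]
L=[.05,-.045,.055]
for a in (-.45,-.5,-.55,-.6):
  for y in (.003,-.093): b.append([L[0]+.129*np.sin(a),y,L[2]+.129*np.cos(a)])
for i,u in enumerate(proj(c,fx(f,b))): cv2.circle(im,tuple(int(v) for v in (u-[x0,y0])*3),2,(0,0,255) if i<5 else (0,255,255),1)
cv2.imwrite('pics/w3.png',im); print(x0,y0,o['t'],inv(f,o['eef_pos']),o['eef_pos'][2])
E
```

```text
281 90 8.25 [-0.08020359  0.05292802] 0.32318699955503905
```

View pics/w3.png

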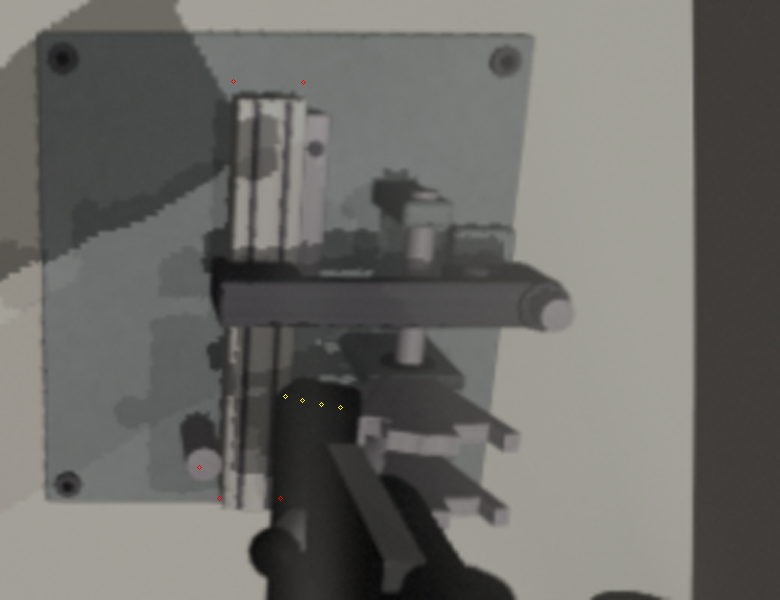

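The bar is flush: its edges (234–300, row 98, and 222, row 508) match the prediction, with y about -6 mm. Now I fit the lever angle from the cross bar's silhouette at px x 278–360 (row ~395).

```bash
python3 - <<'E'
from h import *
f=json.load(open('f.json')); c=json.load(open('c3.json')); c=(np.array(c[0]),c[1],np.array(c[2]))
for a in (-.44,-.48,-.52,-.56,-.6):
    r=[]
    for y in (.003,-.03):
        P=[]
        for dx in(-.013,.013):
            for dz in (.107,.129): P.append([.05+dz*np.sin(a)+dx*np.cos(a),y,.055+dz*np.cos(a)-dx*np.sin(a)])
        u=(proj(c,fx(f,P))-[281,90])*3; r.append((u[:,0].min().round(),u[:,0].max().round(),u[:,1].min().round(),u[:,1].max().round()))
    print(a,r)
    cc=[.05+.118*np.sin(a),-.045,.055+.118*np.cos(a)]; print(np.round(cc,4))
E
```

```text
-0.44 [(np.float64(306.0), np.float64(396.0), np.float64(381.0), np.float64(415.0)), (np.float64(300.0), np.float64(388.0), np.float64(465.0), np.float64(507.0))]
[-0.0003 -0.045   0.1618]
-0.48 [(np.float64(291.0), np.float64(383.0), np.float64(378.0), np.float64(413.0)), (np.float64(286.0), np.float64(376.0), np.float64(462.0), np.float64(504.0))]
[-0.0045 -0.045   0.1597]
-0.52 [(np.float64(277.0), np.float64(371.0), np.float64(376.0), np.float64(411.0)), (np.float64(272.0), np.float64(363.0), np.float64(459.0), np.float64(501.0))]
[-0.0086 -0.045   0.1574]
-0.56 [(np.float64(264.0), np.float64(358.0), np.float64(373.0), np.float64(408.0)), (np.float64(259.0), np.float64(351.0), np.float64(456.0), np.float64(498.0))]
[-0.0127 -0.045   0.155 ]
-0.6 [(np.float64(251.0), np.float64(346.0), np.float64(370.0), np.float64(405.0)), (np.float64(247.0), np.float64(339.0), np.float64(453.0), np.float64(495.0))]
[-0.0166 -0.045   0.1524]
```

Call:
apply_moves --deltas '[[0,[-0.25,0.15,0],0],[0,[-0.45,0.25,0.1],0],[0,[-0.655,0.353,0.2],0],[0,[-0.655,0.353,0.3],0],[0,[-0.655,0.353,0.3],0],[0,[-0.655,0.353,0.3],0]]'

```text
t: 8.9
eef_pos: [0.5482, 0.0422, 0.2641]
tool_rot: [-0.001, 0.764, 0.645, -0.001]
contact_force: [0.9, 0.5, 0.6]
gripper_width: 1.0
grasp_force: 0.0
```

```bash
python3 - <<'E'
from h import *
f=json.load(open('f.json')); o=bot.get_obs(); p=bot.read_camera('wrist'); c=cam(p,o)
print(o['t'],inv(f,o['eef_pos']),o['eef_pos'][2],o['gripper_width'])
im=p['color'][:,:,::-1].copy()
for d in bot.look_for(p,'collar_bar'): print(inv(f,d['point']),d)
a=-.53
b=[[.05+dz*np.sin(a)+dx*np.cos(a),y,.055+dz*np.cos(a)-dx*np.sin(a)] for y in (.003,-.093) for dx in (-.013,.013) for dz in (.107,.129)]
im=cv2.resize(im,None,fx=1.25,fy=1.25)
for u in proj(c,fx(f,b)): cv2.circle(im,tuple(int(v) for v in u*1.25),3,(0,0,255),1)
cv2.imwrite('pics/w4.png',im); print(go(fx(f,[-.0096,-.078,.135])[0],f[2]))
E
```

```text
8.9 [-0.00944019 -0.07670756] 0.2640771475692132 0.9999435899635324
[-0.00559912 -0.03619036] {'point': [0.5589, 0.0815, 0.166], 'confidence': 0.73}
[[-0.011, -0.006, 0.653], np.float64(0.0009)]
```

View pics/w4.png

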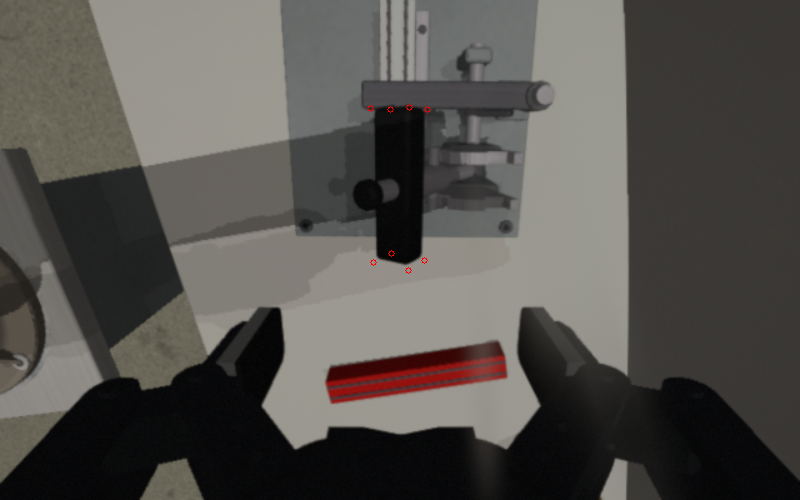

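The predicted cross bar (374–424 px wide, rows 108–262) matches the black bar; cap at (370,193) is clear of the -y wing. Descend and pinch.

Call:
apply_moves --deltas '[[0,[-0.01,-0.005,0.2],0],[0,[-0.01,-0.005,0.4],0],[0,[-0.01,-0.005,0.55],0],[0,[-0.01,-0.005,0.645],0],[0,[-0.01,-0.005,0.645],0],[0,[-0.01,-0.005,0.645],0]]'

```text
t: 9.6
eef_pos: [0.5486, 0.0404, 0.1373]
tool_rot: [0.0, 0.764, 0.645, 0.001]
contact_force: [-0.1, 1.0, -0.1]
gripper_width: 1.002
grasp_force: 0.0
```

Call:
apply_moves --deltas '[[0.5,[0,0,0],0],[1,[0,0,0],0],[1,[0,0,0],0],[1,[0,0,0],0],[1,[0,0,0],0],[1,[0,0,0],0],[1,[0,0,0],0],[1,[0,0,0],0]]' --squeeze 60

```text
t: 10.4
eef_pos: [0.5473, 0.0396, 0.1371]
tool_rot: [-0.001, 0.764, 0.645, -0.0]
contact_force: [-6.9, 0.7, 9.5]
gripper_width: 0.357
grasp_force: 58.4
```

```bash
python3 - <<'E'
from h import *
f=json.load(open('f.json')); o=bot.get_obs()
print(o['t'],inv(f,o['eef_pos']),o['eef_pos'][2],o['gripper_width']*85,o['contact_force'],o['torque'],o['grasp_force'])
E
```

```text
10.4 [-0.00987235 -0.07949632] 0.13714967081459853 30.35494271379318 [-6.85446457  0.68245108  9.46393622] [ 0.13692213  0.95079458 -0.05079158] 58.40314865112305
```

Call:
apply_moves --deltas '[[1,[0,-0.01,-0.017],0],[1,[0,-0.02,-0.035],0],[1,[0,-0.03,-0.052],0],[1,[0,-0.04,-0.069],0],[1,[0,-0.04,-0.069],0],[1,[0,-0.04,-0.069],0]]'

```text
t: 11.0
eef_pos: [0.5402, 0.0409, 0.1501]
tool_rot: [0.0, 0.764, 0.645, 0.0]
contact_force: [2.1, 1.9, -6.4]
gripper_width: 0.356
grasp_force: 59.9
```

```bash
python3 - <<'E'
from h import *
f=json.load(open('f.json')); o=bot.get_obs()
print(o['t'],inv(f,o['eef_pos']),o['eef_pos'][2],o['gripper_width']*85,o['contact_force'],o['torque'],o['grasp_force'])
p=bot.read_camera('wrist'); cv2.imwrite('pics/w5.png',cv2.resize(p['color'][:,:,::-1],None,fx=1.25,fy=1.25))
E
```

```text
11.0 [-0.01709473 -0.07941507] 0.15013638796690576 30.23471353003918 [ 2.11433465  1.92776193 -6.39434273] [ 0.28729442 -0.83964008 -0.02420807] 59.87071931362152
```

View pics/w5.png

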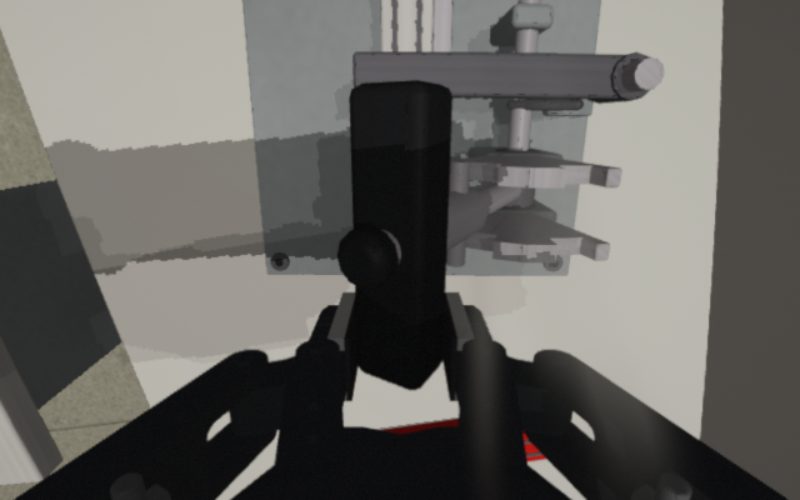

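Both pads hold the cross bar's wing (pads at px 345 and 455). The collar is up about 15 mm and the wrist force shows the spring. Swing along the arc.

Call:
apply_moves --deltas '[[1,[0,0.023,-0.013],0],[1,[0,0.047,-0.025],0],[1,[0,0.071,-0.037],0],[1,[0,0.096,-0.047],0],[1,[0,0.121,-0.056],0],[1,[0,0.147,-0.064],0],[1,[0,0.173,-0.071],0],[1,[0,0.199,-0.077],0],[1,[0,0.199,-0.077],0]]'

```text
t: 11.95
eef_pos: [0.579, 0.0339, 0.1666]
tool_rot: [-0.001, 0.764, 0.645, -0.0]
contact_force: [-7.9, 3.1, 3.9]
gripper_width: 0.319
grasp_force: 58.5
```

```bash
python3 - <<'E'
from h import *
f=json.load(open('f.json')); o=bot.get_obs()
print(o['t'],inv(f,o['eef_pos']),o['eef_pos'][2],o['gripper_width']*85,o['contact_force'],o['torque'],o['grasp_force'])
E
```

```text
11.95 [ 0.02237086 -0.07965657] 0.16660767396626994 27.08087038639869 [-7.9251927   3.1447838   3.89349673] [ 0.73278342  2.02503399 -0.0496644 ] 58.531794995069504
```

Call:
apply_moves --deltas '[[1,[0,0.026,-0.006],0],[1,[0,0.053,-0.01],0],[1,[0,0.08,-0.013],0],[1,[0,0.106,-0.016],0],[1,[0,0.133,-0.017],0],[1,[0,0.16,-0.017],0],[1,[0,0.18,-0.016],0],[1,[0,0.193,-0.015],0],[1,[0,0.193,-0.015],0],[1,[0,0.193,-0.015],0]]'

```text
t: 12.95
eef_pos: [0.6123, 0.0282, 0.1665]
tool_rot: [-0.004, 0.764, 0.645, -0.004]
contact_force: [-11.9, 4.6, -6.3]
gripper_width: 0.292
grasp_force: 60.8
```

```bash
python3 - <<'E'
from h import *
f=json.load(open('f.json')); o=bot.get_obs()
x=inv(f,o['eef_pos']);print(o['t'],x,np.arcsin((x[0]-.05)/.134),o['eef_pos'][2],o['gripper_width']*85,o['contact_force'],o['torque'],o['grasp_force'])
p=bot.read_camera('wrist'); cv2.imwrite('pics/w6.png',cv2.resize(p['color'][:,:,::-1],None,fx=1.25,fy=1.25))
E
```

```text
12.95 [ 0.05615504 -0.0795635 ] 0.04594928822613935 0.16648025141150824 24.79953879634194 [-11.87123192   4.64140467  -6.33728547] [ 1.21993668  3.9207967  -0.0611756 ] 60.78919720603153
```

View pics/w6.png

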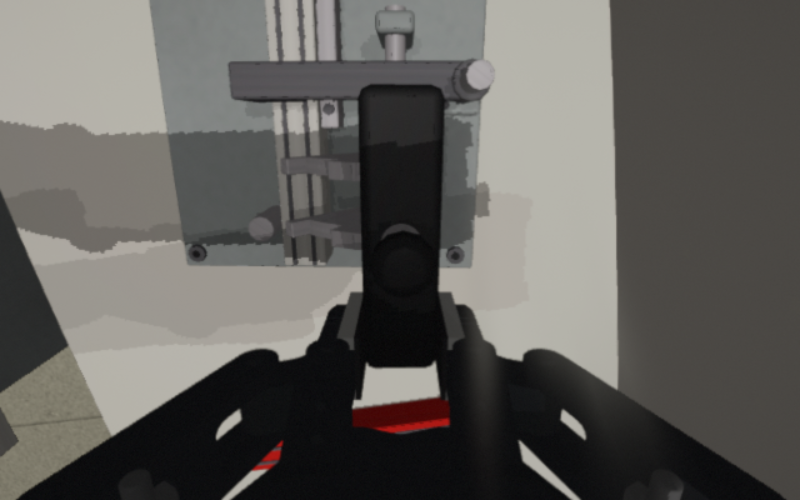

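The cross bar now stands upright in the grip, with the cap centred at px (403,262). It lags about 5 mm because the flat pads resist the turn past 0, so I push a little more before releasing.

Call:
apply_moves --deltas '[[1,[0,0.01,0],0],[1,[0,0.02,0],0],[1,[0,0.03,0],0],[1,[0,0.03,0],0],[1,[0,0.03,0],0]]' --squeeze 30

```text
t: 13.5
eef_pos: [0.6159, 0.0276, 0.1656]
tool_rot: [-0.006, 0.764, 0.645, -0.006]
contact_force: [-15.5, 5.9, -4.0]
gripper_width: 0.292
grasp_force: 66.9
```

```bash
python3 - <<'E'
from h import *
f=json.load(open('f.json')); o=bot.get_obs()
x=inv(f,o['eef_pos']);print(o['t'],x,np.arcsin((x[0]-.05)/.134),o['eef_pos'][2],o['gripper_width']*85,o['contact_force'],o['torque'],o['grasp_force'])
E
```

```text
13.5 [ 0.05979819 -0.07954274] 0.07318612788803175 0.16563763679016166 24.821330618965575 [-15.48457134   5.86138001  -4.00314857] [ 1.44048926  5.21877061 -0.08426414] 66.88918051309884
```

Call:
apply_moves --deltas '[[0.4,[0,0,0],0],[0.4,[0,-0.015,0],0],[0.4,[0,-0.015,0],0],[0.4,[0,-0.015,0],0],[0.4,[0,-0.015,0],0]]'

```text
t: 14.0
eef_pos: [0.6212, 0.0265, 0.1692]
tool_rot: [0.001, 0.764, 0.645, 0.001]
contact_force: [-0.3, -0.3, 0.5]
gripper_width: 0.599
grasp_force: 0.0
```

```bash
python3 - <<'E'
from h import *
f=json.load(open('f.json')); o=bot.get_obs(); p=bot.read_camera('wrist'); c=cam(p,o)
x=inv(f,o['eef_pos']);print(o['t'],x,o['eef_pos'][2],o['gripper_width']*85,o['contact_force'])
im=cv2.resize(p['color'][:,:,::-1],None,fx=1.25,fy=1.25)
for h,col in((0,(0,0,255)),(.016,(0,255,255))):
  a=.07; b=[[.05+dz*np.sin(a)+dx*np.cos(a),y,.055+dz*np.cos(a)-dx*np.sin(a)] for y in (.003,-.093) for dx in (-.013,.013) for dz in (.129+h,)]
  for u in proj(c,fx(f,b)): cv2.circle(im,tuple(int(v) for v in u*1.25),3,col,1)
cv2.imwrite('pics/w7.png',im)
E
```

```text
14.0 [ 0.06517565 -0.07968871] 0.1692358492207312 50.89277034534455 [-0.28967324 -0.293882    0.4894166 ]
```

View pics/w7.png

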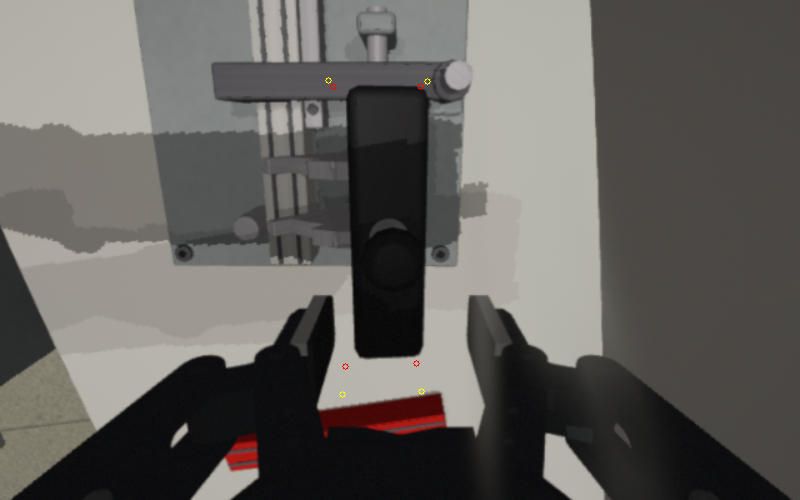

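The collar has dropped: the bar end at row 356 matches the "down" mark (365), not the raised one (393). The lever is about 0.08–0.09. Retreat upwards.

Call:
apply_moves --deltas '[[0.2,[0,-0.01,-0.1],0],[0.2,[0,-0.01,-0.3],0],[0.2,[0,-0.01,-0.55],0],[0.2,[0,-0.01,-0.75],0],[0.2,[0.1,-0.2,-0.8],0],[0.2,[0.3,-0.4,-0.8],0],[0.2,[0.3,-0.4,-0.8],0],[0.2,[0.3,-0.4,-0.8],0]]'

```text
t: 14.85
eef_pos: [0.5509, 0.1016, 0.3287]
tool_rot: [-0.0, 0.763, 0.646, 0.0]
contact_force: [0.3, -0.1, -0.0]
gripper_width: 0.802
grasp_force: 0.0
```

```bash
python3 - <<'E'
from h import *
f=json.load(open('f.json')); o=bot.get_obs(); p=bot.read_camera('wrist'); c=cam(p,o)
print(o['t'],inv(f,o['eef_pos']),o['eef_pos'][2],o['contact_force'])
im=cv2.resize(p['color'][:,:,::-1],None,fx=1.25,fy=1.25)
a=.08; b=[[.05+.129*np.sin(a)+dx*np.cos(a),y,.055+.129*np.cos(a)-dx*np.sin(a)] for y in (.003,-.093) for dx in (-.013,.013)]
b+=[[-.03,.094,.04],[0,.094,.04],[-.03,-.106,.04],[0,-.106,.04]]
for u in proj(c,fx(f,b)): cv2.circle(im,tuple(int(v) for v in u*1.25),2,(0,0,255),1)
cv2.imwrite('pics/w8.png',im)
E
```

```text
14.85 [-0.01693166 -0.0177793 ] 0.3287432713356847 [ 0.33152867 -0.12448973 -0.04307846]
```

View pics/w8.png

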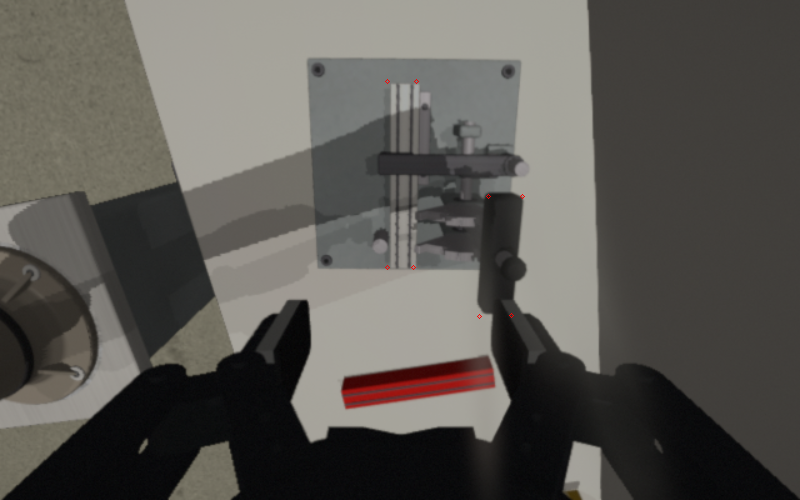

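The bar lies along the fence, with its ends at px (390–417, 83) and (390–413, 268). The lever is upright at about 0.08 with the collar down, and the tool is clear. Hand in.

```bash
python3 -c "
from station import bot
print(bot.hand_in())"
```

```text
the job is handed in; nothing more can be done
None
```

The job is handed in: in the last picture the bar lies flush along the fence, about 6 mm off centre lengthways. The lever is upright at about 0.08 rad with the collar down in the far notch, and the arm is clear; I got no verdict back.

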